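Refit the toothed sample wheel on the analyser's drive

TASK

Take the large sample wheel that has teeth around its rim by its handle and fit it over the steel spindle of the white drive module, rocking it about its axis as needed so that its teeth drop in between those of the stationary grey gear. Keep hold of it until it is fully down on the plate, then let go; leave the smooth-rimmed wheel and the small wheel where they are.

Things in the scene. Friction and masses are not known exactly. Their poses are not given: they have to be found in the camera images.
- wheel_grip (a point): In the handle bar of the loose white toothed wheel, on its axis, 52 mm above its underside. Disc 16 thick, 80 mm across at the roots, 108 over 8 teeth 14 wide, 0.16 kg; hub 40 across up to 30; on it the bar, 50 long (x), 16 thick (y), from 30 to 68 above the underside. z up; one tooth points along x, the rest every 45 degrees. Bore from below: 24 across, 28 deep.
- seat (a point): On the spindle axis at the top of the fixed white drive plate (200 x 132, 30 mm high), where the wheel's underside rests. z up. Spindle 20 across, 28 tall, last 12 tapering to 8. Grey gear, does not turn, centre 84 mm along x: 82 across, 6 teeth 11 wide, 14 high, one pointing back at the spindle. Meshed, the wheel's x is 22.5 degrees (plus any 45s) from this x, with 7 degrees of play either way.
- plain_grip (a point): Bystander: the same point, 52 mm up in the handle bar, of the white wheel 108 mm across with a smooth rim and no teeth; 68 mm tall, same disc thickness, hub and handle. z up, x along the bar.
- small_grip (a point): Bystander: the same point, 52 mm up in the handle bar, of the small white wheel, 78 mm over its 6 teeth; 68 mm tall, same disc thickness, hub and handle. z up, x along the bar.
Things that resemble listed ones, but are neither listed nor needed, are in the scene too. What is shaped like the part that bears seat but orange is not meant.

How it is judged:
On the way:
1. the toothed wheel is down on the plate, teeth meshed, while the fingers still hold it (z of wheel_grip in the frame of seat below 0.06 m and horizontal distance between wheel_grip and seat below 0.01 m and angle between wheel_grip's own z axis and vertical below 0.08 rad and contact force between the fingers and wheel above 1 N), for 0.1 s.
At the end, for the whole second after the job is handed in: The toothed wheel sits on the spindle, meshed: underside within 4 mm of the plate, axis within 10 mm of the spindle and 0.08 rad of upright, having been held until within 8 mm of the plate. The smooth and the small wheel lie within 30 mm of where they began (z of wheel_grip in the frame of seat below 0.056 m and horizontal distance between wheel_grip and seat below 0.01 m and angle between wheel_grip's own z axis and vertical below 0.08 rad and distance of each of plain_grip, small_grip from where it was at the start of the episode below 0.03 m); the robot touches nothing.
It fails at once if the smooth-rimmed or the small wheel is moved more than 30 mm (not (distance of each of plain_grip, small_grip from where it was at the start of the episode below 0.03 m)).
It also fails if it takes over 38 s, if anything falls off the work surface, if the arm or the gripper's body presses on something with over 40 N, if the wrist force passes 120 N, or if a joint passes its speed limit or range.

ROBOT

A 7-joint arm with a two-finger parallel gripper is mounted at the origin on the work surface. World frame = base frame: x ahead of the robot, y to its left, z up, the work surface at z = 0. Lengths are in m, angles in rad, forces in N, time in s.
With the tool pointing down it reaches from about 0.35 to 0.775 m from the base axis. Payload 3.1 kg.
Tool frame: the origin (TCP) lies on the centre line of the jaws, within the pads' length; the fingertips stand 17 mm ahead of it and the grasp point (between the pads) lies 2 mm behind it; z points along the fingers, y is the line along which they close (so a half turn about z gives the same grasp; the last joint's range is limited). The gripper opens to 85 mm and grips with 20 to 120 N. Pads are 22 mm wide; open, the fingers measure 114 mm over their backs; the gripper's body (76 mm by 85 mm) begins 54 mm behind the grasp point. The pads swing forward as they close: fully open they stand 13 mm farther back than shut.
Start: joints at [-1.221, 0.311, 0.014, 1.512, -0.004, 1.319, -0.027], TCP at [0.21, 0.508, 0.214] pointing down, gripper open.
Joint ranges: [-2.7, 2.7], [-0.3, 1.91], [-1.27, 1.3], [0.12, 2.57], [-1.44, 4.58], [0.2, 2.03], [-3.05, 3.05]. Speed limits (rad/s): [2.79, 2.79, 3.14, 3.14, 3.14, 3.14, 3.14].

INTERFACE

Orientations are given as a unit quaternion [x, y, z, w].
In Python, from cell import telemetry, get_image, bot gives the robot as it stands. The module is installed in compiled form; this text tells all that it offers.
- The arm moves only by the tool play_rows, never from a script. Its argument "plan" is a list of rows, each an object of numbers: "ax", "ay", "az": the turn, a rotation vector about the tool's x, y, z in units of 6 degrees (1.0 is 6 degrees); "x", "y", "z": the shift along the tool's x, y, z in units of 40 mm (1.0 is 40 mm); "fingers": the opening, from 0 (shut) to 1 (fully open). In form: [{"ax": .., "ay": .., "az": .., "x": .., "y": .., "z": .., "fingers": ..}, ...]. A call has exactly 5 rows; each row is the pose to reach, as a shift and turn from the pose commanded when the call began, along the tool's axes at that moment; what a row does not reach only later rows make up. A row lasts 1/10 s, in which the tool goes at most 50 mm and 8.59 degrees, less where a joint would pass 70% of its speed; a pose out of reach is approached as far as the arm can. A call with a gripper value outside its range is refused whole. The fingers move at their own pace and stop on an object; "newtons" is the grip in N (left out, the last holds). Time passes only in rows, so rows that repeat a pose let the fingers close, or fill a call up. It gives the time, the measured TCP pose, the force, the opening and the grip force at its end, in the units of the state.
- telemetry.get_state(): the state, without advancing time (a new reading comes with each control period).
- get_image(name): name is "side" or "top"; returns a dict with "img" (384x512x3 uint8, red, green, blue), "range_z" (384x512 float32, m along the optical axis (not along the pixel's ray), 0 where there is no reading), "mtx" (3x3 intrinsics, pixels), "k1" (the pictures are not rectified: a ray, as slopes to the right and down, at radius r is drawn at 1 + k1 r^2 times it, then the intrinsics apply), "T" (4x4, takes a point from camera to world coordinates). Camera axes: x right, y down, z forward; pixel columns grow to the right and rows downward; lengths in m; the calibration is good to about 2 mm. A picture is of the moment at which its call begins.
- bot.sign_off(): hands the job in; it is judged then, once.
The state is a dict: "time": time; "q": joint angles; "joint_velocities": joint speeds; "joint_efforts": joint torques, N m; "position": TCP position; "tcp_rot": TCP orientation; "wrist_force": force on the tool from outside, world axes, zero at the start; "wrist_torque": the same for the moment, N m; "opening": finger opening in m; "finger_force": force on a finger pad.
Only numpy, scipy, OpenCV 4.12 (cv2) and the standard library are available. Lean on these libraries where they do the work, as an engineer would, in place of code of your own. Each camera call takes 0.05 s, during which the arm holds its last target. There are 200 camera calls.

## Working session

There is one attempt and no reset: what is moved stays moved. The work goes in short steps, Python scripts to look and compute and a tool call to move; the robot and the scene stay as the last step left them, time stands still between calls to the robot, and variables do not carry over. Pictures are saved under pics/ and viewed, at most 10 in all, crops included, and the job is handed in when it is done.

Besides the shell and the picture viewer there is one more tool, called after ">>>" as name([rows], argument=value, ...), one row to a line, values as JSON. play_rows: Moves the arm, as the interface text tells. Its arguments: {"type":"object","properties":{"plan":{"type":"array","items":{"type":"object","properties":{"ax":{"type":"number"},"ay":{"type":"number"},"az":{"type":"number"},"x":{"type":"number"},"y":{"type":"number"},"z":{"type":"number"},"fingers":{"type":"number"}}}},"newtons":{"type":"number"}},"required":["plan"]}

```bash
mkdir -p pics
cat > h.py <<'E'
import numpy as np, cv2
from cell import telemetry, get_image, bot
def grab(n):
    d=get_image(n); return d
def world(d,mask=None):
    K=d["mtx"];h,w=d["range_z"].shape
    u,v=np.meshgrid(np.arange(w),np.arange(h))
    p=np.stack([u,v],-1).reshape(-1,1,2).astype(np.float64)
    n=cv2.undistortPoints(p,K,np.array([d["k1"],0,0,0.])).reshape(h,w,2)
    z=d["range_z"].astype(float)
    P=np.stack([n[...,0]*z,n[...,1]*z,z],-1)
    W=P@d["T"][:3,:3].T+d["T"][:3,3]; W[z==0]=np.nan
    return W
E
python3 - <<'E'
from h import *
a=grab("top");b=grab("side")
np.savez("a.npz",**a);np.savez("b.npz",**b)
im=np.vstack([a["img"],b["img"]])
cv2.imwrite("pics/top.png",cv2.resize(a["img"][...,::-1],(800,600)))
cv2.imwrite("pics/side.png",cv2.resize(b["img"][...,::-1],(800,600)))
W=world(a);print(a["T"],b["T"],a["mtx"],a["k1"])
s=telemetry.get_state();print(s["time"],s["position"],s["tcp_rot"],s["opening"])
E
```

```text
[[-6.49623774e-04 -9.80965229e-01  1.94182382e-01  2.06842882e-01]
 [-9.99826433e-01 -2.97841060e-03 -1.83911034e-02  2.26498002e-02]
 [ 1.86193878e-02 -1.94160625e-01 -9.80793031e-01  9.56390914e-01]
 [ 0.00000000e+00  0.00000000e+00  0.00000000e+00  1.00000000e+00]] [[ 0.98000528 -0.14626715  0.13489097  0.22070901]
 [-0.19816529 -0.6565324   0.72780198 -0.73106132]
 [-0.01789323 -0.73998049 -0.67239029  0.77857558]
 [ 0.          0.          0.          1.        ]] [[392.97143031   0.         254.41472172]
 [  0.         392.97143031 187.53276733]
 [  0.           0.           1.        ]] -0.06664232926328476
0.1 [0.20972568 0.50769462 0.21301246] [ 1.94613917e-01  9.80879341e-01 -1.05519296e-03 -1.69703777e-04] 0.08572383585105174
```

View pics/top.png

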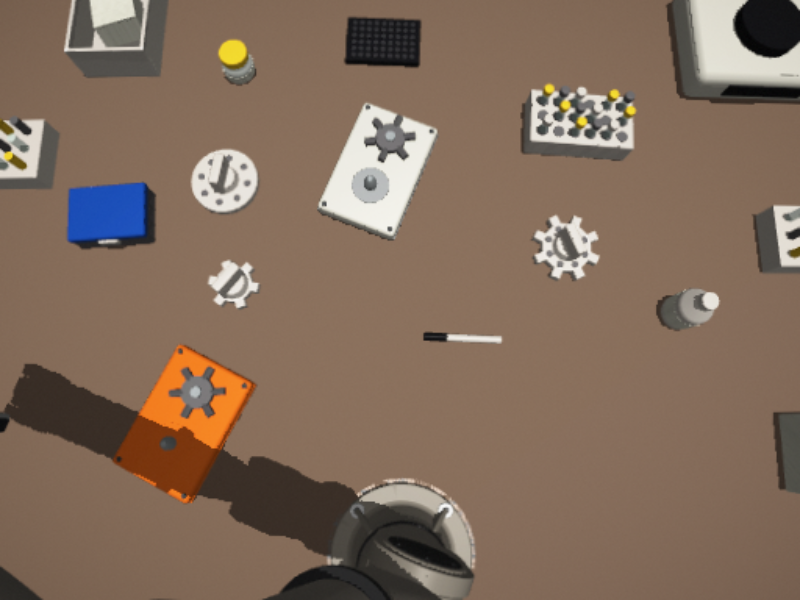

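View pics/side.png

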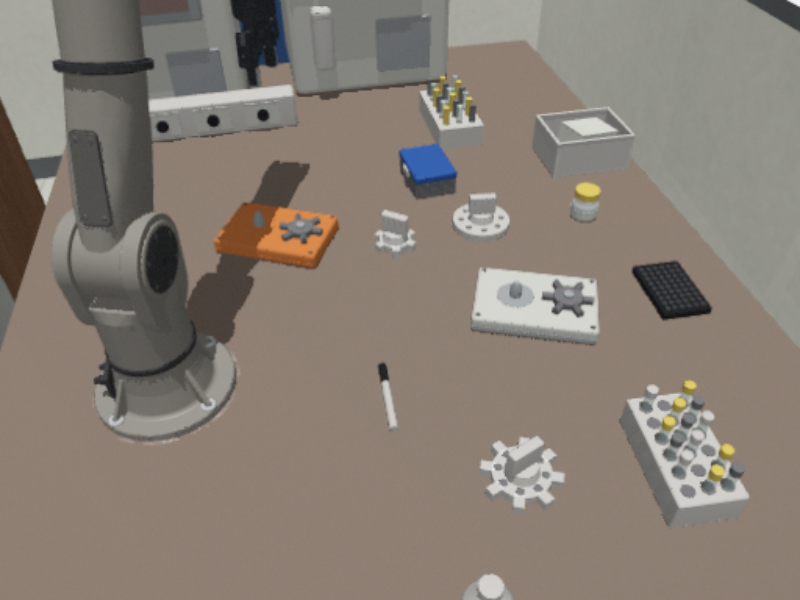

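Candidates in the top view (800x600 picture): 
- Large toothed wheel at (567,247). This is the target: 8 teeth, about 108 mm across.
- Smooth wheel at (224,180), not the target.
- Small 6-tooth wheel at (234,284), not the target.

Candidate plates: white at (378,172), chosen; orange at (185,423), a decoy. In the side view the wheel is at (523,470) and the white plate at (537,303).

```bash
cat >> h.py <<'E'
def ray(d,uv,z):
    uv=np.asarray(uv,float).reshape(-1,1,2)
    n=cv2.undistortPoints(uv,d["mtx"],np.array([d["k1"],0,0,0.])).reshape(-1,2)
    r=np.c_[n,np.ones(len(n))]@d["T"][:3,:3].T; o=d["T"][:3,3]
    return o+r*((z-o[2])/r[:,2])[:,None]
def box(p): 
    (c,(w,h),a)=cv2.minAreaRect((p[:,:2]*1000).astype(np.float32)); 
    return np.round(c,1),round(w,1),round(h,1),round(a,1)
E
python3 - <<'E'
from h import *
for f in "ab":
    d=dict(np.load(f+".npz"));W=world(d);im=d["img"].astype(int)
    Z=W[...,2]
    print(f, "table z",np.nanmedian(Z[200:260,100:400]))
    # handle
    wc=np.array([.5,-.245])
    if f=="a":
        c=ray(d,[[567*.64,247*.64]],.016)[0];pc=ray(d,[[370*.64,183*.64]],.05)[0];gc=ray(d,[[390*.64,137*.64]],.04)[0]
        print(c,pc,gc)
    R=np.hypot(W[...,0]-c[0],W[...,1]-c[1])
    m=(R<.07)&(Z>.06)&(Z<.075);p=W[m];print("bar top",m.sum(),box(p),np.nanmedian(p[:,2]))
    m=(R<.08)&(Z>.008)&(Z<.022);p=W[m];print("disc",m.sum(),cv2.minEnclosingCircle((p[:,:2]*1000).astype(np.float32)))
    cc=cv2.minEnclosingCircle((p[:,:2]*1000).astype(np.float32))[0]
    q=p[:,:2]*1000-cc; r=np.hypot(*q.T);t=np.arctan2(q[:,1],q[:,0])[r>44]
    print("tooth phase deg",np.degrees(np.angle(np.exp(8j*t).mean()))/8,len(t))
    R=np.hypot(W[...,0]-pc[0],W[...,1]-pc[1])
    m=(R<.03)&(Z>.036)&(Z<.07);print("spindle",m.sum(),np.median(W[m],0),Z[m].max())
    R=np.hypot(W[...,0]-gc[0],W[...,1]-gc[1])
    m=(R<.05)&(Z>.038)&(Z<.06);p=W[m];print("gear",m.sum(),cv2.minEnclosingCircle((p[:,:2]*1000).astype(np.float32)),np.median(p,0))
    pm=(Z>.025)&(Z<.034)&(np.hypot(W[...,0]-(pc[0]+gc[0])/2,W[...,1]-(pc[1]+gc[1])/2)<.14)
    print("plate",box(W[pm]),np.median(W[pm],0))
a=dict(np.load("a.npz"))
cr=np.hstack([cv2.resize(a["img"][y-40:y+40,x-35:x+35],None,fx=5.6,fy=5.6,interpolation=2) for x,y in((363,158),(242,105))])
cv2.imwrite("pics/crop.png",cr[...,::-1]);print(cr.shape)
E
```

```text
a table z 0.0006789564032588236
[ 0.46903081 -0.26667326  0.016     ] [0.56143362 0.04855889 0.05      ] [0.64418561 0.01740855 0.04      ]
bar top 154 (array([ 470.3, -263.3]), 50.4, 17.4, 23.9) 0.06834058957991729
disc 713 ((470.8966064453125, -265.06719970703125), 55.289794921875)
tooth phase deg 21.757880307506433 218
spindle 60 [0.56273329 0.04923495 0.05126208] 0.06233019728393374
gear 430 ((644.2135009765625, 18.020490646362305), 41.06909942626953) [0.64279545 0.01891223 0.04301252]
plate (array([597.4,  37.2]), 132.6, 200.4, 68.1) [0.58300442 0.04324946 0.03065179]
b table z 0.0018764368363537454
bar top 216 (array([ 468.9, -266.9]), 51.4, 16.9, 21.9) 0.0680861826742582
disc 1089 ((468.79888916015625, -266.2999572753906), 55.78181838989258)
tooth phase deg 22.090966807743612 336
spindle 71 [0.56234978 0.04311283 0.04768411] 0.060755689915136135
gear 374 ((644.1129150390625, 16.034175872802734), 43.5184211730957) [0.6416107  0.0126546  0.04355163]
plate (array([596.8,  35. ]), 137.6, 201.1, 67.9) [0.58323245 0.02548804 0.0314248 ]
(448, 784, 3)
```

View pics/crop.png

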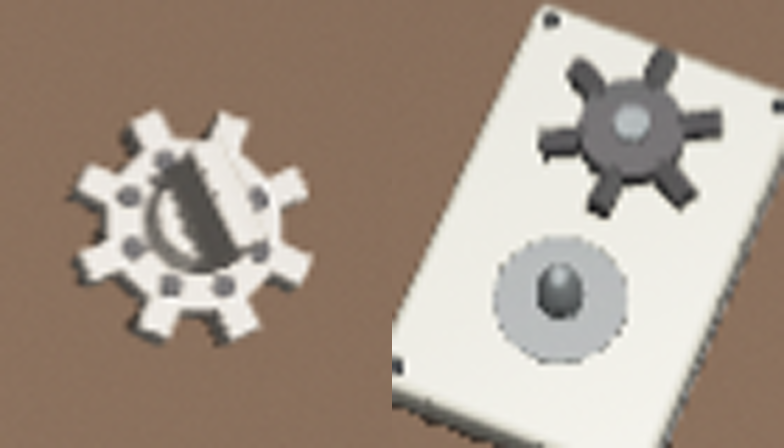

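The crop shows the 8-toothed wheel, its bar at about 22–24° in world, and the white plate with the spindle at top image (237,118). Next I refine the seat and compute the first shift.

```bash
cat >> h.py <<'E'
from scipy.spatial.transform import Rotation as Ro
def go(xyz,yaw):
    "units for tool at xyz, pointing straight down, tool y at world angle yaw (deg)"
    s=telemetry.get_state();R=Ro.from_quat(s["tcp_rot"]);p=np.array(s["position"])
    y=np.array([np.cos(np.radians(yaw)),np.sin(np.radians(yaw)),0]);z=np.array([0,0,-1.])
    T=Ro.from_matrix(np.c_[np.cross(y,z),y,z])
    rv=(R.inv()*T).as_rotvec(degrees=True)/6; sh=R.inv().apply(np.array(xyz)-p)/.04
    ya=R.as_matrix()[:,1]
    print("t",round(s["time"],2),"pos",p.round(4),"yaw",np.degrees(np.arctan2(ya[1],ya[0])).round(2),"op",round(s["opening"],4),"F",np.round(s["wrist_force"],1),"ff",s["finger_force"])
    print(" -> turn",rv.round(3),"shift",sh.round(3))
E
python3 - <<'E'
from h import *
for f in "ab":
    d=dict(np.load(f+".npz"));W=world(d);im=d["img"].astype(int)
    R=np.hypot(W[...,0]-.565,W[...,1]-.047)
    m=((R<.045)&(im.max(2)<205)&(im.max(2)>60)&(W[...,2]<.036)&(W[...,2]>.02)).astype(np.uint8)
    n,l,st,ce=cv2.connectedComponentsWithStats(m);i=1+st[1:,4].argmax()
    c,_=cv2.findContours((l==i).astype(np.uint8),cv2.RETR_EXTERNAL,cv2.CHAIN_APPROX_NONE)
    c=max(c,key=len);P=ray(d,c[:,0],.030);print(f,st[i],cv2.minEnclosingCircle((P[:,:2]*1e3).astype(np.float32)),cv2.fitEllipse((P[:,:2]*1e3).astype(np.float32)))
go([.5,.15,.22],-22); go([.5,.15,.22],23)
E
```

```text
a [225 107  24  23 373] ((566.9852905273438, 49.943519592285156), 30.672517776489258) ((567.0238647460938, 49.473228454589844), (58.05635070800781, 58.20953369140625), 116.5711898803711)
b [318 179  24  19 250] ((568.10791015625, 51.39963150024414), 34.772300720214844) ((565.570068359375, 49.53828048706055), (57.486141204833984, 60.389469146728516), 153.2081298828125)
t 0.1 pos [0.2097 0.5077 0.213 ] yaw 67.56 op 0.0857 F [-0.1  0.8  0.2] ff 0.0
 -> turn [-0.015  0.017 14.926] shift [-10.121  -5.495  -0.162]
t 0.1 pos [0.2097 0.5077 0.213 ] yaw 67.56 op 0.0857 F [-0.1  0.8  0.2] ff 0.0
 -> turn [-0.019  0.009  7.426] shift [-10.121  -5.495  -0.162]
```

>>> play_rows([
  {"x":-1.2,"y":-0.6,"z":-0.2,"az":1.2,"fingers":1},
  {"x":-2.4,"y":-1.2,"z":-0.2,"az":2.4,"fingers":1},
  {"x":-3.5,"y":-1.9,"z":-0.2,"az":3.6,"fingers":1},
  {"x":-4.6,"y":-2.5,"z":-0.2,"az":4.8,"fingers":1},
  {"x":-5.7,"y":-3.1,"z":-0.2,"az":6,"fingers":1},
])

```text
schema error: expected keys ax, ay, az, x, y, z, fingers
```

```bash
python3 -c "
from h import *
go([.5,-.1,.22],-40)"
```

```text
t 0.1 pos [0.2097 0.5077 0.213 ] yaw 67.56 op 0.0857 F [-0.1  0.8  0.2] ff 0.0
 -> turn [-1.3000e-02  2.0000e-02  1.7926e+01] shift [-12.507 -11.271  -0.15 ]
```

>>> play_rows([
  {"ax":0,"ay":0,"x":-1.0,"y":-0.5,"z":-0.2,"az":1.2,"fingers":1},
  {"ax":0,"ay":0,"x":-2.1,"y":-1.1,"z":-0.2,"az":2.4,"fingers":1},
  {"ax":0,"ay":0,"x":-3.2,"y":-1.7,"z":-0.2,"az":3.6,"fingers":1},
  {"ax":0,"ay":0,"x":-4.3,"y":-2.3,"z":-0.2,"az":4.8,"fingers":1},
  {"ax":0,"ay":0,"x":-5.4,"y":-2.9,"z":-0.2,"az":6,"fingers":1},
])

```text
time: 0.6
position: [0.3657, 0.3171, 0.2217]
tcp_rot: [0.49, 0.872, -0.0, -0.0]
wrist_force: [0.3, -0.2, 0.1]
opening: 0.0852
finger_force: 0.0
```

```bash
python3 -c "
from h import *
go([.5,-.1,.22],-50)"
```

```text
t 0.6 pos [0.3657 0.3171 0.2217] yaw 31.28 op 0.0852 F [ 0.3 -0.2  0.1] ff 0.0
 -> turn [-4.0000e-03  3.0000e-03  1.3546e+01] shift [-10.656  -2.545   0.043]
```

>>> play_rows([
  {"ax":0,"ay":0,"x":-1.1,"y":-0.25,"z":0,"az":1.35,"fingers":1},
  {"ax":0,"ay":0,"x":-2.2,"y":-0.5,"z":0,"az":2.7,"fingers":1},
  {"ax":0,"ay":0,"x":-3.3,"y":-0.8,"z":0,"az":4.05,"fingers":1},
  {"ax":0,"ay":0,"x":-4.4,"y":-1.05,"z":0,"az":5.4,"fingers":1},
  {"ax":0,"ay":0,"x":-5.5,"y":-1.3,"z":0,"az":6.75,"fingers":1},
])

```text
time: 1.1
position: [0.4357, 0.1025, 0.2218]
tcp_rot: [0.762, 0.648, -0.0, -0.0]
wrist_force: [0.7, -0.7, 0.5]
opening: 0.0854
finger_force: 0.0
```

```bash
python3 -c "
from h import *
go([.47,-.2655,.15],-67.5)"
```

```text
t 1.1 pos [0.4357 0.1025 0.2218] yaw -9.26 op 0.0854 F [ 0.7 -0.7  0.5] ff 0.0
 -> turn [-5.000e-03  1.000e-03  9.706e+00] shift [-8.944  2.328  1.791]
```

>>> play_rows([
  {"ax":0,"ay":0,"x":-1.1,"y":0.3,"z":0,"az":1.3,"fingers":1},
  {"ax":0,"ay":0,"x":-2.2,"y":0.6,"z":0,"az":2.6,"fingers":1},
  {"ax":0,"ay":0,"x":-3.3,"y":0.9,"z":0.2,"az":3.9,"fingers":1},
  {"ax":0,"ay":0,"x":-4.4,"y":1.2,"z":0.5,"az":5.2,"fingers":1},
  {"ax":0,"ay":0,"x":-5.5,"y":1.45,"z":0.8,"az":6.5,"fingers":1},
])

```text
time: 1.6
position: [0.4589, -0.1235, 0.1896]
tcp_rot: [0.934, 0.356, 0.0, -0.0]
wrist_force: [1.0, 0.9, -0.4]
opening: 0.0854
finger_force: 0.0
```

```bash
python3 -c "
from h import *
go([.47,-.2655,.14],-67.5)"
```

```text
t 1.6 pos [ 0.4589 -0.1235  0.1896] yaw -48.23 op 0.0854 F [ 1.   0.9 -0.4] ff 0.0
 -> turn [ 1.000e-03 -8.000e-03  3.212e+00] shift [-2.159  2.831  1.24 ]
```

>>> play_rows([
  {"ax":0,"ay":0,"x":-0.6,"y":0.8,"z":0.3,"az":1.0,"fingers":1},
  {"ax":0,"ay":0,"x":-1.2,"y":1.6,"z":0.6,"az":2.0,"fingers":1},
  {"ax":0,"ay":0,"x":-1.8,"y":2.35,"z":0.9,"az":2.9,"fingers":1},
  {"ax":0,"ay":0,"x":-2.16,"y":2.83,"z":1.24,"az":3.2,"fingers":1},
  {"ax":0,"ay":0,"x":-2.16,"y":2.83,"z":1.24,"az":3.2,"fingers":1},
])

```text
time: 2.1
position: [0.4677, -0.2679, 0.1383]
tcp_rot: [0.981, 0.194, -0.003, 0.001]
wrist_force: [-0.3, -0.5, -0.3]
opening: 0.0855
finger_force: 0.0
```

```bash
python3 -c "
from h import *
go([.47,-.2655,.056],-67.5)"
```

```text
t 2.1 pos [ 0.4677 -0.2679  0.1383] yaw -67.57 op 0.0855 F [-0.3 -0.5 -0.3] ff 0.0
 -> turn [ 0.001  0.051 -0.012] shift [ 0.086 -0.034  2.058]
```

>>> play_rows([
  {"ax":0,"ay":0,"x":0,"y":0,"z":0.6,"az":0,"fingers":1},
  {"ax":0,"ay":0,"x":0,"y":0,"z":1.2,"az":0,"fingers":1},
  {"ax":0,"ay":0,"x":0,"y":0,"z":1.7,"az":0,"fingers":1},
  {"ax":0,"ay":0,"x":0,"y":0,"z":2.1,"az":0,"fingers":1},
  {"ax":0,"ay":0,"x":0,"y":0,"z":2.1,"az":0,"fingers":1},
])

```text
time: 2.6
position: [0.4691, -0.2611, 0.0541]
tcp_rot: [0.98, 0.199, -0.002, -0.002]
wrist_force: [-0.7, 0.4, 0.0]
opening: 0.0856
finger_force: 0.0
```

```bash
python3 -c "
from h import *
go([.47,-.2655,.056],-67.5)
for n in ('side','top'):
    W=world(grab(n));R=np.hypot(W[...,0]-.47,W[...,1]+.266)
    p=W[(R<.08)&(W[...,2]>.008)&(W[...,2]<.022)];print(n,len(p),cv2.minEnclosingCircle((p[:,:2]*1e3).astype(np.float32)))"
```

```text
t 2.6 pos [ 0.4691 -0.2611  0.0541] yaw -67.04 op 0.0856 F [-0.7  0.4  0. ] ff 0.0
 -> turn [-0.05   0.028  0.077] shift [-0.023  0.11  -0.047]
side 1049 ((468.4896240234375, -266.7188720703125), 55.720062255859375)
top 0 ((0.0, 0.0), 0.0)
```

>>> play_rows([
  {"ax":0,"ay":0,"x":0,"y":0.05,"z":0,"az":0,"fingers":0.6},
  {"ax":0,"ay":0,"x":0,"y":0.05,"z":0,"az":0,"fingers":0.4},
  {"ax":0,"ay":0,"x":0,"y":0.05,"z":0,"az":0,"fingers":0.2},
  {"ax":0,"ay":0,"x":0,"y":0.05,"z":0,"az":0,"fingers":0},
  {"ax":0,"ay":0,"x":0,"y":0.05,"z":0,"az":0,"fingers":0},
], newtons=50)

```text
time: 3.2
position: [0.4715, -0.2658, 0.0566]
tcp_rot: [0.98, 0.198, 0.0, 0.0]
wrist_force: [-0.1, -0.7, -0.2]
opening: 0.0122
finger_force: 0.0
```

>>> play_rows([
  {"ax":0,"ay":0,"x":0,"y":0,"z":0,"az":0,"fingers":0},
  {"ax":0,"ay":0,"x":0,"y":0,"z":0,"az":0,"fingers":0},
  {"ax":0,"ay":0,"x":0,"y":0,"z":0,"az":0,"fingers":0},
  {"ax":0,"ay":0,"x":0,"y":0,"z":0,"az":0,"fingers":0},
  {"ax":0,"ay":0,"x":0,"y":0,"z":0,"az":0,"fingers":0},
])

```text
time: 3.7
position: [0.4714, -0.2657, 0.0564]
tcp_rot: [0.98, 0.198, -0.0, -0.0]
wrist_force: [-0.5, 0.3, -1.0]
opening: 0.0001
finger_force: 0.0
```

```bash
python3 -c "
from h import *
go([.47,-.2655,.16],-67.5)
W=world(grab('side'));R=np.hypot(W[...,0]-.47,W[...,1]+.266)
p=W[(R<.08)&(W[...,2]>.008)&(W[...,2]<.022)];print(len(p),cv2.minEnclosingCircle((p[:,:2]*1e3).astype(np.float32)))"
```

```text
t 3.7 pos [ 0.4714 -0.2657  0.0564] yaw -67.14 op 0.0001 F [-0.5  0.3 -1. ] ff 0.0
 -> turn [-0.     0.     0.059] shift [-0.03  -0.019 -2.591]
1072 ((469.118896484375, -266.535888671875), 55.51399612426758)
```

The fingers shut on nothing, so I look.

```bash
python3 -c "
from h import *
d=grab('side');i=d['img'][220:350,260:420];cv2.imwrite('pics/s2.png',cv2.resize(i[...,::-1],None,fx=4.5,fy=4.5,interpolation=2))
t=grab('top');i=t['img'][90:220,300:440];cv2.imwrite('pics/t2.png',cv2.resize(i[...,::-1],None,fx=4.5,fy=4.5,interpolation=2))
"
```

```text
(no output)
```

View pics/s2.png

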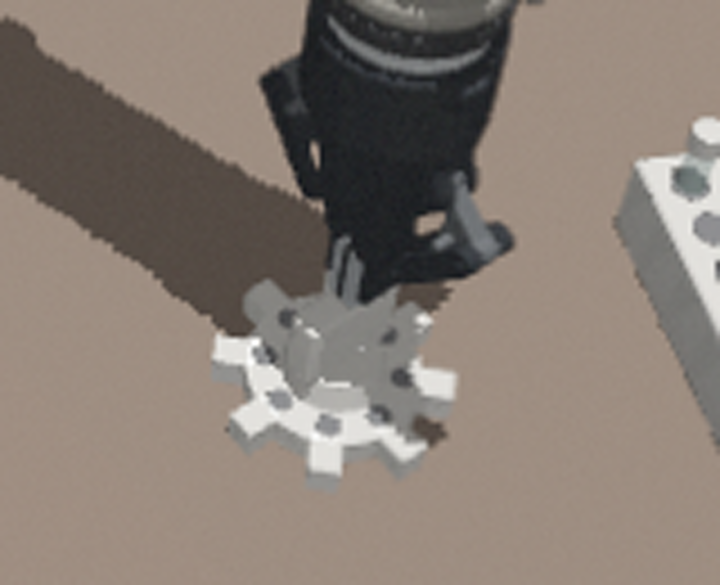

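In the side crop the shut fingers are at about (345,285), up-image of the bar at (345,350), so they are higher or farther than reported. I compare with depth.

```bash
python3 -c "
from h import *
s=telemetry.get_state();d=grab('side');W=world(d)
for z in (.0394,.0564,.11):
    c=np.linalg.inv(d['T'])@np.r_[s['position'][0],s['position'][1],z,1];x=c[:2]/c[2];x=x*(1+d['k1']*(x@x));uv=d['mtx'][:2,:2]@x+d['mtx'][:2,2];print(z,uv,(uv-[260,220])*4.5)
for u,v in((345,255),(345,275),(345,290),(350,300),(360,200),(400,200),(310,340),(340,340),(360,330)):
    i,j=260+round(u/4.5),220+round(v/4.5);print(u,v,W[j,i].round(3),d['img'][j,i])
t=grab('top');Wt=world(t)
R=np.hypot(Wt[...,0]-.47,Wt[...,1]+.266);m=(R<.08)&(Wt[...,2]>.008)&(Wt[...,2]<.3);print(np.median(Wt[m],0))
R=np.hypot(W[...,0]-.47,W[...,1]+.266);m=(R<.08)&(W[...,2]>.03)&(W[...,2]<.25)&(d['img'].max(2)<70);p=W[m]
for a in np.arange(.03,.2,.02):
    q=p[(p[:,2]>=a)&(p[:,2]<a+.02)]
    if len(q): print(round(a,2),len(q),q.min(0).round(3),q.max(0).round(3))
"
```

```text
0.0394 [335.94328327 294.24072786] [341.74477469 334.08327536]
0.0564 [336.91411474 289.25348085] [346.11351633 311.64066384]
0.11 [340.14723044 272.60103625] [360.66253698 236.70466312]
345 255 [ 0.463 -0.272  0.107] [69 71 74]
345 275 [ 0.464 -0.273  0.095] [105 108 108]
345 290 [ 0.465 -0.275  0.088] [104 107 109]
350 300 [ 0.467 -0.276  0.08 ] [107 111 111]
360 200 [ 0.46  -0.28   0.156] [27 30 32]
400 200 [ 0.472 -0.29   0.166] [32 33 38]
310 340 [ 0.45  -0.28   0.061] [146 144 142]
340 340 [ 0.467 -0.276  0.049] [133 132 128]
360 330 [ 0.477 -0.272  0.05 ] [131 131 128]
[nan nan nan]
0.07 20 [ 0.462 -0.281  0.08 ] [ 0.482 -0.256  0.09 ]
0.09 45 [ 0.461 -0.282  0.09 ] [ 0.481 -0.257  0.11 ]
0.11 146 [ 0.449 -0.301  0.111] [ 0.489 -0.241  0.13 ]
0.13 250 [ 0.442 -0.318  0.13 ] [ 0.492 -0.222  0.15 ]
0.15 317 [ 0.438 -0.328  0.15 ] [ 0.505 -0.214  0.17 ]
0.17 190 [ 0.446 -0.309  0.17 ] [ 0.495 -0.218  0.19 ]
0.19 132 [ 0.435 -0.305  0.19 ] [ 0.494 -0.249  0.21 ]
  return _methods._mean(a, axis=axis, dtype=dtype,
  ret = um.true_divide(
```

View pics/t2.png

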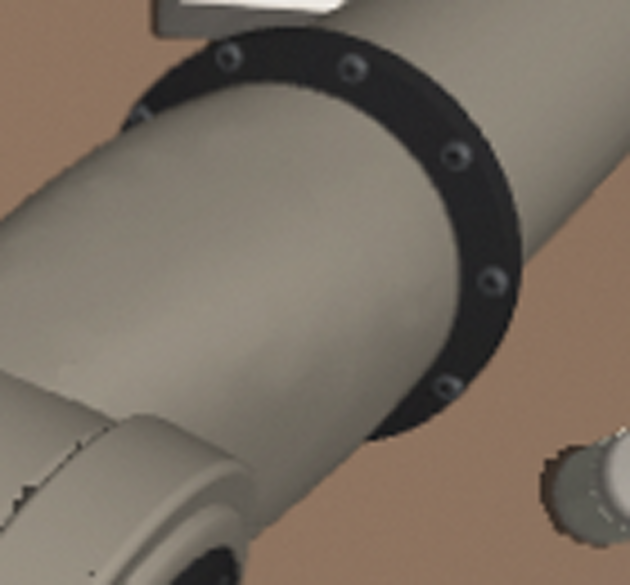

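The pad tips are at z≈0.078 where 0.039 was expected, so the tool is about 40 mm higher than reported. I open and go 40 mm lower.

>>> play_rows([
  {"ax":0,"ay":0,"x":0,"y":0,"z":-0.2,"az":0,"fingers":1},
  {"ax":0,"ay":0,"x":0,"y":0,"z":-0.2,"az":0,"fingers":1},
  {"ax":0,"ay":0,"x":0,"y":0,"z":0,"az":0,"fingers":1},
  {"ax":0,"ay":0,"x":0,"y":0,"z":0,"az":0,"fingers":1},
  {"ax":0,"ay":0,"x":0,"y":0,"z":0,"az":0,"fingers":1},
])

```text
time: 4.45
position: [0.4709, -0.2654, 0.0558]
tcp_rot: [0.98, 0.198, -0.001, -0.0]
wrist_force: [-0.4, 0.9, 0.3]
opening: 0.0726
finger_force: 0.0
```

>>> play_rows([
  {"ax":0,"ay":0,"x":0,"y":0,"z":0,"az":0,"fingers":1},
  {"ax":0,"ay":0,"x":0,"y":0,"z":0.25,"az":0,"fingers":1},
  {"ax":0,"ay":0,"x":0,"y":0,"z":0.5,"az":0,"fingers":1},
  {"ax":0,"ay":0,"x":0,"y":0,"z":0.75,"az":0,"fingers":1},
  {"ax":0,"ay":0,"x":0,"y":0,"z":1.0,"az":0,"fingers":1},
])

```text
time: 4.95
position: [0.471, -0.2654, 0.0151]
tcp_rot: [0.98, 0.198, -0.0, -0.0]
wrist_force: [0.1, 1.5, -0.4]
opening: 0.0852
finger_force: 0.0
```

```bash
python3 -c "
from h import *
go([.47,-.2655,.016],-67.5)
d=grab('side');W=world(d);i=d['img'][220:350,260:420];cv2.imwrite('pics/s3.png',cv2.resize(i[...,::-1],None,fx=4.5,fy=4.5,interpolation=2))
R=np.hypot(W[...,0]-.47,W[...,1]+.266);m=(R<.09)&(W[...,2]>.024)&(W[...,2]<.1)&(d['img'].max(2)<115)&(d['img'].min(2)<80);p=W[m]
for a in np.arange(.02,.1,.015):
    q=p[(p[:,2]>=a)&(p[:,2]<a+.015)]
    if len(q): print(round(a,3),len(q),q.min(0).round(3),q.max(0).round(3))
"
```

```text
t 4.95 pos [ 0.471  -0.2654  0.0151] yaw -67.15 op 0.0852 F [ 0.1  1.5 -0.4] ff 0.0
 -> turn [-0.008  0.007  0.059] shift [-0.023 -0.008 -0.024]
0.035 9 [ 0.447 -0.23   0.043] [ 0.464 -0.221  0.05 ]
0.05 56 [ 0.444 -0.32   0.051] [ 0.497 -0.217  0.065]
0.065 67 [ 0.444 -0.321  0.065] [ 0.495 -0.217  0.079]
0.08 74 [ 0.434 -0.336  0.08 ] [ 0.498 -0.205  0.095]
0.095 86 [ 0.435 -0.338  0.095] [ 0.511 -0.203  0.1  ]
```

View pics/s3.png

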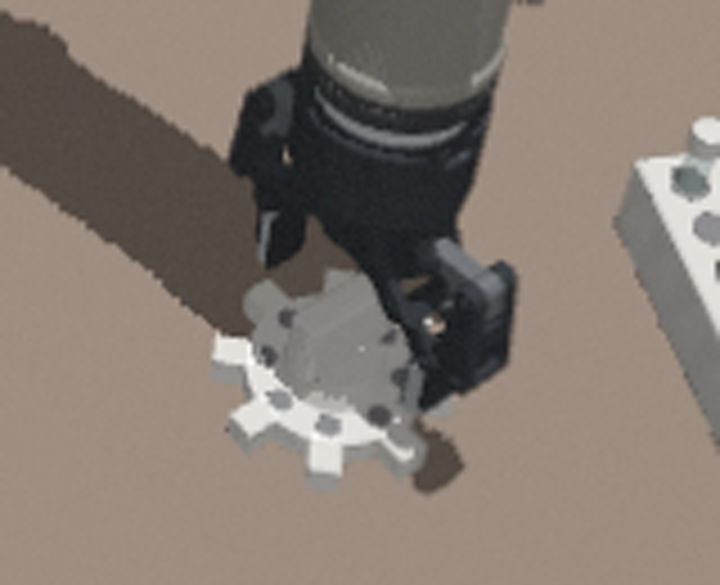

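The open fingers, at crop (268,262) and (430,400), straddle the bar with tips near z 0.05. I close.

>>> play_rows([
  {"ax":0,"ay":0,"x":0,"y":0,"z":0,"az":0,"fingers":0.6},
  {"ax":0,"ay":0,"x":0,"y":0,"z":0,"az":0,"fingers":0.4},
  {"ax":0,"ay":0,"x":0,"y":0,"z":0,"az":0,"fingers":0.1},
  {"ax":0,"ay":0,"x":0,"y":0,"z":0,"az":0,"fingers":0},
  {"ax":0,"ay":0,"x":0,"y":0,"z":0,"az":0,"fingers":0},
], newtons=60)

```text
time: 5.5
position: [0.4718, -0.2659, 0.0171]
tcp_rot: [0.98, 0.198, 0.0, 0.0]
wrist_force: [-0.5, 0.2, 0.3]
opening: 0.0155
finger_force: 58.6
```

>>> play_rows([
  {"ax":0,"ay":0,"x":0,"y":0,"z":0,"az":0,"fingers":0},
  {"ax":0,"ay":0,"x":0,"y":0,"z":-0.3,"az":0,"fingers":0},
  {"ax":0,"ay":0,"x":0,"y":0,"z":-0.7,"az":0,"fingers":0},
  {"ax":0,"ay":0,"x":0,"y":0,"z":-1.2,"az":0,"fingers":0},
  {"ax":0,"ay":0,"x":0,"y":0,"z":-1.8,"az":0,"fingers":0},
])

```text
time: 6.0
position: [0.4705, -0.2651, 0.0888]
tcp_rot: [0.98, 0.198, -0.001, -0.001]
wrist_force: [0.9, 0.2, -1.4]
opening: 0.0151
finger_force: 58.5
```

```bash
python3 -c "
from h import *
go([.52,-.1,.14],-56)
go([.5665,.049,.14],-44.5)"
```

```text
t 6.0 pos [ 0.4705 -0.2651  0.0888] yaw -67.15 op 0.0151 F [ 0.9  0.2 -1.4] ff 58.501405119895935
 -> turn [-0.018  0.013 -1.859] shift [ 2.742 -3.326 -1.279]
t 6.0 pos [ 0.4705 -0.2651  0.0888] yaw -67.15 op 0.0151 F [ 0.9  0.2 -1.4] ff 58.501405119895935
 -> turn [-0.019  0.011 -3.776] shift [ 5.26  -6.307 -1.277]
```

>>> play_rows([
  {"ax":0,"ay":0,"x":0.2,"y":-0.3,"z":-0.2,"az":-0.2,"fingers":0},
  {"ax":0,"ay":0,"x":0.7,"y":-0.9,"z":-0.4,"az":-0.6,"fingers":0},
  {"ax":0,"ay":0,"x":1.3,"y":-1.6,"z":-0.65,"az":-1.0,"fingers":0},
  {"ax":0,"ay":0,"x":2.0,"y":-2.4,"z":-0.65,"az":-1.5,"fingers":0},
  {"ax":0,"ay":0,"x":2.7,"y":-3.2,"z":-0.65,"az":-2.0,"fingers":0},
])

```text
time: 6.5
position: [0.5215, -0.1047, 0.1154]
tcp_rot: [0.954, 0.3, 0.001, 0.0]
wrist_force: [0.7, -0.3, -2.5]
opening: 0.015
finger_force: 58.7
```

```bash
python3 -c "
from h import *
go([.5665,.049,.115],-44.5)"
```

```text
t 6.5 pos [ 0.5215 -0.1047  0.1154] yaw -55.09 op 0.015 F [ 0.7 -0.3 -2.5] ff 58.72103154659271
 -> turn [ 0.007 -0.009 -1.766] shift [ 3.122 -2.508  0.012]
```

>>> play_rows([
  {"ax":0,"ay":0,"x":0.8,"y":-0.65,"z":0,"az":-0.45,"fingers":0},
  {"ax":0,"ay":0,"x":1.6,"y":-1.3,"z":0,"az":-0.9,"fingers":0},
  {"ax":0,"ay":0,"x":2.3,"y":-1.9,"z":0,"az":-1.35,"fingers":0},
  {"ax":0,"ay":0,"x":2.8,"y":-2.3,"z":0,"az":-1.7,"fingers":0},
  {"ax":0,"ay":0,"x":3.12,"y":-2.51,"z":0,"az":-1.77,"fingers":0},
])

```text
time: 7.0
position: [0.5664, 0.0508, 0.1144]
tcp_rot: [0.921, 0.388, -0.0, -0.0]
wrist_force: [-0.3, -0.1, -2.1]
opening: 0.0154
finger_force: 58.7
```

>>> play_rows([
  {"ax":0,"ay":0,"x":0,"y":0,"z":0,"az":0,"fingers":0},
  {"ax":0,"ay":0,"x":0,"y":0,"z":0,"az":0,"fingers":0},
  {"ax":0,"ay":0,"x":0,"y":0,"z":0,"az":0,"fingers":0},
  {"ax":0,"ay":0,"x":0,"y":0,"z":0,"az":0,"fingers":0},
  {"ax":0,"ay":0,"x":0,"y":0,"z":0,"az":0,"fingers":0},
])

```text
time: 7.5
position: [0.5661, 0.0463, 0.1145]
tcp_rot: [0.923, 0.385, -0.0, 0.0]
wrist_force: [-0.3, 1.0, -2.0]
opening: 0.0154
finger_force: 58.7
```

```bash
cat > look.py <<'E'
from h import *
go([.5665,.049,.115],-44.5)
p0=np.array(telemetry.get_state()["position"])
for n in ('side','top'):
    d=grab(n);W=world(d);im=d['img'].astype(int)
    R=np.hypot(W[...,0]-p0[0],W[...,1]-p0[1]);zt=p0[2]-.001
    m=(R<.07)&(abs(W[...,2]-zt)<.007)&(im.min(2)>95);p=W[m]
    if len(p)<30: print(n,len(p));continue
    c,r=cv2.minEnclosingCircle((p[:,:2]*1e3).astype(np.float32))
    q=p[:,:2]*1e3-c; rr=np.hypot(*q.T);t=np.arctan2(q[:,1],q[:,0])[rr>44]
    A=np.c_[p[:,:2]-p[:,:2].mean(0),np.ones(len(p))];k=np.linalg.lstsq(A,p[:,2],rcond=None)[0]
    print(n,len(p),'centre',np.round(c,1),'r',round(r,1),'phase',np.degrees(np.angle(np.exp(8j*t).mean()))/8,'z,slope',k.round(4)[[2,0,1]])
    i=im[150:280,250:410].astype(np.uint8) if n=='side' else im[50:180,170:330].astype(np.uint8)
    import time
    cv2.imwrite(f"pics/{n}_{int(time.time())%10000}.png",cv2.resize(i[...,::-1],None,fx=4.5,fy=4.5,interpolation=2))
E
python3 look.py; ls pics
```

```text
t 7.5 pos [0.5661 0.0463 0.1145] yaw -44.67 op 0.0154 F [-0.3  1.  -2. ] ff 58.660959005355835
 -> turn [ 0.002  0.002 -0.028] shift [ 0.055 -0.039 -0.012]
side 605 centre [564.   42.8] r 55.4 phase 0.5239577156864109 z,slope [0.1143 0.0082 0.0182]
top 464 centre [559.9  29.2] r 51.8 phase -21.631677043759318 z,slope [0.1143 0.0123 0.0142]
crop.png
s2.png
s3.png
side.png
side_289.png
t2.png
top.png
top_290.png
```

>>> play_rows([
  {"ax":0,"ay":0,"x":0.1,"y":-0.05,"z":0.2,"az":0,"fingers":0},
  {"ax":0,"ay":0,"x":0.1,"y":-0.05,"z":0.4,"az":0,"fingers":0},
  {"ax":0,"ay":0,"x":0.1,"y":-0.05,"z":0.6,"az":0,"fingers":0},
  {"ax":0,"ay":0,"x":0.1,"y":-0.05,"z":0.75,"az":0,"fingers":0},
  {"ax":0,"ay":0,"x":0.1,"y":-0.05,"z":0.8,"az":0,"fingers":0},
])

```text
time: 8.1
position: [0.5667, 0.0521, 0.081]
tcp_rot: [0.922, 0.386, -0.001, -0.0]
wrist_force: [0.1, -0.1, -2.1]
opening: 0.0156
finger_force: 58.7
```

```bash
python3 look.py; rm -f pics/side_289.png pics/top_290.png; mv pics/side_*.png pics/s4.png
```

```text
t 8.1 pos [0.5667 0.0521 0.081 ] yaw -44.53 op 0.0156 F [ 0.1 -0.1 -2.1] ff 58.668091893196106
 -> turn [-0.013  0.019 -0.005] shift [-0.059  0.049 -0.849]
side 583 centre [563.8  48.3] r 56.5 phase 0.7812460512437952 z,slope [0.0809 0.0038 0.0195]
top 459 centre [561.8  36.4] r 53.2 phase -21.540121221933372 z,slope [0.081  0.0141 0.0274]
```

View pics/s4.png

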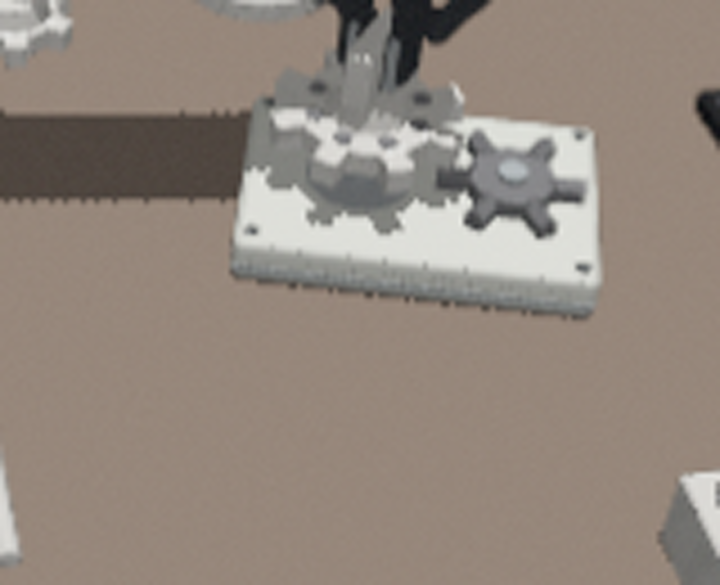

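The wheel is over the spindle (side crop (365,150)) with a tooth gap facing the grey gear's back tooth (450,175). I lower gently.

>>> play_rows([
  {"ax":0,"ay":0,"x":0.02,"y":0.02,"z":0.06,"az":0,"fingers":0},
  {"ax":0,"ay":0,"x":0.02,"y":0.02,"z":0.12,"az":0,"fingers":0},
  {"ax":0,"ay":0,"x":0.02,"y":0.02,"z":0.18,"az":0,"fingers":0},
  {"ax":0,"ay":0,"x":0.02,"y":0.02,"z":0.24,"az":0,"fingers":0},
  {"ax":0,"ay":0,"x":0.02,"y":0.02,"z":0.3,"az":0,"fingers":0},
])

```text
time: 8.7
position: [0.5687, 0.0521, 0.0702]
tcp_rot: [0.922, 0.387, 0.0, -0.0]
wrist_force: [0.5, 0.3, -1.6]
opening: 0.0152
finger_force: 58.7
```

>>> play_rows([
  {"ax":0,"ay":0,"x":0,"y":0,"z":0.05,"az":0,"fingers":0},
  {"ax":0,"ay":0,"x":0,"y":0,"z":0.1,"az":0,"fingers":0},
  {"ax":0,"ay":0,"x":0,"y":0,"z":0.15,"az":0,"fingers":0},
  {"ax":0,"ay":0,"x":0,"y":0,"z":0.18,"az":0,"fingers":0},
  {"ax":0,"ay":0,"x":0,"y":0,"z":0.2,"az":0,"fingers":0},
])

```text
time: 9.2
position: [0.5687, 0.0521, 0.0623]
tcp_rot: [0.922, 0.387, -0.0, -0.0]
wrist_force: [-0.6, 0.4, -2.0]
opening: 0.0152
finger_force: 58.7
```

```bash
python3 look.py
```

```text
t 9.2 pos [0.5687 0.0521 0.0623] yaw -44.52 op 0.0152 F [-0.6  0.4 -2. ] ff 58.669565320014954
 -> turn [-0.001  0.002 -0.004] shift [-0.094  0.016 -1.318]
side 572 centre [567.7  47.7] r 55.9 phase 0.37860852281554797 z,slope [0.0621 0.0057 0.0162]
top 448 centre [563.2  35.5] r 52.2 phase -20.642707785364486 z,slope [0.062  0.0125 0.0215]
```

>>> play_rows([
  {"ax":0,"ay":0,"x":0,"y":0,"z":0.04,"az":0,"fingers":0},
  {"ax":0,"ay":0,"x":0,"y":0,"z":0.08,"az":0,"fingers":0},
  {"ax":0,"ay":0,"x":0,"y":0,"z":0.12,"az":0,"fingers":0},
  {"ax":0,"ay":0,"x":0,"y":0,"z":0.16,"az":0,"fingers":0},
  {"ax":0,"ay":0,"x":0,"y":0,"z":0.2,"az":0,"fingers":0},
])

```text
time: 9.8
position: [0.5686, 0.0521, 0.0542]
tcp_rot: [0.922, 0.387, -0.0, -0.0]
wrist_force: [-0.5, -0.2, -1.5]
opening: 0.0154
finger_force: 58.7
```

>>> play_rows([
  {"ax":0,"ay":0,"x":0,"y":0,"z":0.04,"az":0,"fingers":0},
  {"ax":0,"ay":0,"x":0,"y":0,"z":0.08,"az":0,"fingers":0},
  {"ax":0,"ay":0,"x":0,"y":0,"z":0.12,"az":0,"fingers":0},
  {"ax":0,"ay":0,"x":0,"y":0,"z":0.15,"az":0,"fingers":0},
  {"ax":0,"ay":0,"x":0,"y":0,"z":0.17,"az":0,"fingers":0},
])

```text
time: 10.3
position: [0.5686, 0.0521, 0.0474]
tcp_rot: [0.922, 0.387, -0.0, -0.0]
wrist_force: [-1.0, 0.5, -1.4]
opening: 0.0153
finger_force: 58.7
```

```bash
python3 look.py
```

```text
t 10.3 pos [0.5686 0.0521 0.0474] yaw -44.52 op 0.0153 F [-1.   0.5 -1.4] ff 58.6819052696228
 -> turn [-0.002  0.002 -0.004] shift [-0.093  0.016 -1.689]
side 616 centre [575.4  49.2] r 63.1 phase -0.4759463131770845 z,slope [ 0.0468 -0.0141  0.0143]
top 457 centre [570.7  33.2] r 59.0 phase -18.497237214132813 z,slope [0.0472 0.0095 0.025 ]
```

>>> play_rows([
  {"ax":0,"ay":0,"x":0,"y":0,"z":0.02,"az":0,"fingers":0},
  {"ax":0,"ay":0,"x":0,"y":0,"z":0.04,"az":0,"fingers":0},
  {"ax":0,"ay":0,"x":0,"y":0,"z":0.05,"az":0,"fingers":0},
  {"ax":0,"ay":0,"x":0,"y":0,"z":0.06,"az":0,"fingers":0},
  {"ax":0,"ay":0,"x":0,"y":0,"z":0.06,"az":0,"fingers":0},
])

```text
time: 10.9
position: [0.5686, 0.0521, 0.0469]
tcp_rot: [0.922, 0.387, 0.0, -0.0]
wrist_force: [-5.5, -0.1, 9.3]
opening: 0.0151
finger_force: 60.4
```

Contact: 9 N up at z 0.0469, which matches the underside being on the plate. I check the picture before releasing.

```bash
rm -f pics/side_* pics/top_*; python3 look.py; mv pics/side_*.png pics/s5.png
```

```text
t 10.9 pos [0.5686 0.0521 0.0469] yaw -44.52 op 0.0151 F [-5.5 -0.1  9.3] ff 60.40637969970703
 -> turn [-0.008 -0.005 -0.004] shift [-0.09   0.015 -1.702]
side 613 centre [575.6  49.6] r 63.2 phase -0.42183182019528603 z,slope [ 0.0465 -0.0134  0.0147]
top 449 centre [570.3  33.2] r 59.5 phase -19.38909992679184 z,slope [0.0467 0.0072 0.0236]
```

View pics/s5.png

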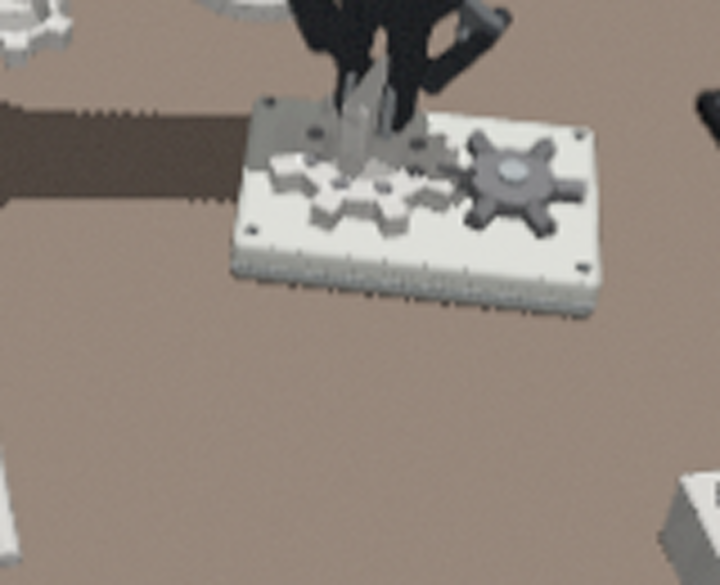

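The wheel is flat on the plate with the gear's back tooth in a gap (455,165). I release and retreat.

>>> play_rows([
  {"ax":0,"ay":0,"x":0,"y":0,"z":0,"az":0,"fingers":0},
  {"ax":0,"ay":0,"x":0,"y":0,"z":-0.03,"az":0,"fingers":0.5},
  {"ax":0,"ay":0,"x":0,"y":0,"z":-0.03,"az":0,"fingers":1},
  {"ax":0,"ay":0,"x":0,"y":0,"z":-0.03,"az":0,"fingers":1},
  {"ax":0,"ay":0,"x":0,"y":0,"z":-0.03,"az":0,"fingers":1},
])

```text
time: 11.5
position: [0.5691, 0.0523, 0.0464]
tcp_rot: [0.922, 0.387, 0.0, 0.0]
wrist_force: [0.1, 0.1, 0.2]
opening: 0.0726
finger_force: 0.0
```

>>> play_rows([
  {"ax":0,"ay":0,"x":0,"y":0,"z":0,"az":0,"fingers":1},
  {"ax":0,"ay":0,"x":0,"y":0,"z":-0.4,"az":0,"fingers":1},
  {"ax":0,"ay":0,"x":0,"y":0,"z":-1.0,"az":0,"fingers":1},
  {"ax":0,"ay":0,"x":0,"y":0,"z":-1.8,"az":0,"fingers":1},
  {"ax":0,"ay":0,"x":0,"y":0,"z":-2.6,"az":0,"fingers":1},
])

```text
time: 12.0
position: [0.5684, 0.0521, 0.151]
tcp_rot: [0.922, 0.386, -0.001, -0.0]
wrist_force: [1.2, 1.6, 0.3]
opening: 0.0852
finger_force: 0.0
```

>>> play_rows([
  {"ax":0,"ay":0,"x":0,"y":0,"z":-0.3,"az":0,"fingers":1},
  {"ax":0,"ay":0,"x":0,"y":0,"z":-0.3,"az":0,"fingers":1},
  {"ax":0,"ay":0,"x":0,"y":0,"z":-0.3,"az":0,"fingers":1},
  {"ax":0,"ay":0,"x":0,"y":0,"z":-0.3,"az":0,"fingers":1},
  {"ax":0,"ay":0,"x":0,"y":0,"z":-0.3,"az":0,"fingers":1},
])

```text
time: 12.5
position: [0.5676, 0.0522, 0.1607]
tcp_rot: [0.922, 0.387, -0.002, -0.0]
wrist_force: [0.7, 0.4, -0.1]
opening: 0.0852
finger_force: 0.0
```

Run:
```python
from h import *
go([.5665,.049,.115],-44.5)
d=grab('side');W=world(d);Z=W[...,2]
R=np.hypot(W[...,0]-.5665,W[...,1]-.049)
p=W[(R<.04)&(Z>.09)&(Z<.103)];print("bar top",len(p),box(p),np.median(p[:,2]),p[:,2].std())
p=W[(R<.05)&(Z>.04)&(Z<.052)];print("disc z",np.median(p[:,2]))
i=d['img'][130:280,250:410];cv2.imwrite("pics/s6.png",cv2.resize(i[...,::-1],None,fx=4,fy=4,interpolation=2))
```

```text
t 12.5 pos [0.5676 0.0522 0.1607] yaw -44.52 op 0.0852 F [ 0.7  0.4 -0.1] ff 0.0
 -> turn [-0.018  0.025 -0.004] shift [-0.074  0.038  1.142]
bar top 112 (array([566.7,  47.8]), 51.7, 16.5, 44.5) 0.09873096882907312 0.0030783926813047037
disc z 0.047574229750083075
```

View pics/s6.png

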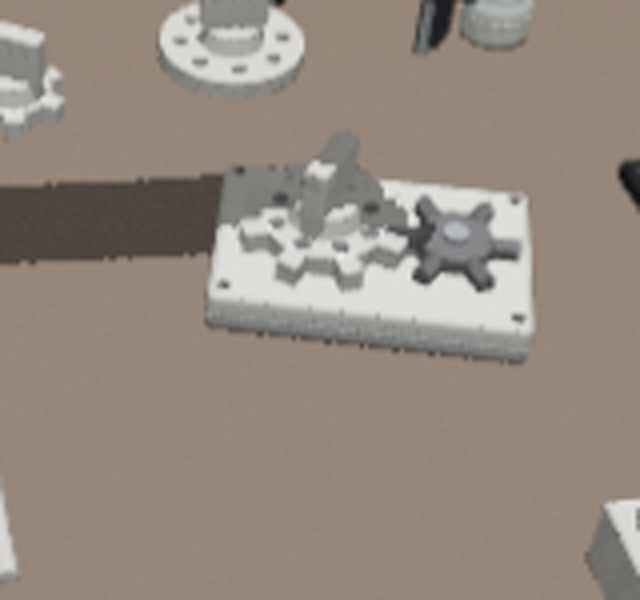

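The wheel sits meshed and upright at crop (320,240). The bar top is at z 0.098 as expected, its centre is within 2 mm of the spindle, and the gripper is clear.

```bash
python3 -c "
from cell import bot
print(bot.sign_off())"
```

```text
the job is handed in; nothing more can be done
None
```

The large toothed wheel is down on the white module's spindle, meshed with the grey gear and held by the fingers until it touched the plate; the other two wheels were not touched, and I signed the job off at about 12.5 s of the 38 s (sign-off returned no verdict).

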